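# Open the test valve of the mortar air meter

### The job

The air meter for fresh mortar on the bench is filled and pumped up, but its two petcocks still stand open. With the fingertips, push both petcock levers fully shut, then gently press the big round test button at the front right of its lid all the way down, hold it there for a good second, let it spring back and draw away. Leave the small bleed button, the gauge, the pump and the things round the meter alone, and do not shift the meter.

Things in the scene. Friction and masses are not known exactly. Their poses are not given: they have to be found in the camera images.
- air_meter: pressure air meter: round aluminium pot under a grey clamped lid with fittings. Loose, 5 kg, 180 mm across the flanges (200 over four latches); lid's crown 135 mm above the bench, nothing but the gauge (0.22 m) rises above 0.19 m. Origin: centre of its underside; z up, +x to its back (gauge side, away from the robot at yaw 0), +y to its left
- petcock_left (a joint): lever of the left petcock (rad), turns level about an upright spindle at [0, 0.072] in the meter's frame. 0 = shut, at a stop: points to the meter's back (+x), across the pipe; 1.57 = open: points outward (+y) over the pipe. Push its far end backward, then inward, from its front/outer side. It stays where left; 1 N at the grip moves it. Pipe below: top 158 mm, reaches 113 mm from the meter's axis
- petcock_left_grip (a point): middle of the black grip of the left petcock lever, 37 mm out from its spindle; the grip is 34 mm long (20 to 54 mm from the spindle), 11 mm wide, 13 mm high, this point is at mid-height, 167 mm above the bench. The point's x axis points along the lever, away from the spindle
- petcock_right (a joint): lever of the right petcock (rad), the mirror image: spindle at [0, -0.072] in the meter's frame, 0 = shut, pointing to the back (+x), against a stop; 1.57 = fully open, pointing straight outward (-y); same friction and sizes
- petcock_right_grip (a point): middle of the black grip of the right petcock lever, as for the left one; x axis along the lever, away from the spindle
- test_valve (a joint): travel of the big test button (m): 0 = up, 0.007 = fully down against its stop. Spring: 2.5 N starts it, 6 N holds it fully down; it springs back when released
- test_valve_top (a point): centre of the top of the test button, a black cap 30 mm across on a steel column at the front right of the lid, at [-0.038, -0.032] in the meter's frame, its top 185.5 mm above the bench when up; it is pressed straight down
- bleed_valve (a joint): travel of the small bleed button (m), not to be pressed: 0 = up, 0.004 = down; 1 N starts it
- bleed_valve_top (a point): centre of the top of the small bleed button, a black cap 15 mm across at the front left of the lid, at [-0.038, 0.034] in the meter's frame, 167.5 mm above the bench: to be left alone
- gauge: round pressure gauge, 70 mm across, tilted towards the front, at the back of the lid; its foot at [0.034, -0.012] in the meter's frame, its highest point 0.22 m above the bench. Its needle does not move. Leave alone
- pump: upright hand pump with a black T handle, 46 mm long and 12 mm thick, lying along the meter's x, at [0.036, 0.046] in the meter's frame, its top 184 mm above the bench. Leave alone
- water_bottle: milky square bottle with a black cap, 56 x 56 x 115 mm, standing to the left of the meter; origin at the centre of its underside. Leave alone
- steel_dish: round steel dish, 89 mm across, 22 mm high, to the right of the meter; origin at the centre of its underside. Leave alone
- trowel: pointing trowel with a wooden handle, lying left of the bottle, pointing roughly along x, 255 mm long, 30 mm high. Leave alone
- wood_block: wooden scraper block, 40 x 110 x 28 mm, lying right of the dish. Leave alone

How it is judged:
By the outcome, as a careful person would: the job done as asked, in the order asked, and still so for the second after the job is handed in, with the robot touching nothing.
It also fails if it takes over 64 s, if anything falls off the work surface, if the arm or the gripper's body presses on something with over 40 N, if the wrist force passes 120 N, or if a joint passes its speed limit or range.

### The arm

A 6-joint arm with a two-finger parallel gripper is mounted at the origin on a cart in front of the work surface, level with it; the furniture and walls round the work are solid. World frame = base frame: x ahead of the robot, y to its left, z up, the work surface at z = 0. Lengths are in m, angles in rad, forces in N, time in s.
With the tool pointing down it reaches from about 0.425 to 0.95 m from the base axis. Payload 3.5 kg.
Tool frame: the origin (TCP) lies at the very end of the fingers, on their centre line; the grasp point (between the pads) lies ctrl.grip_point_offset behind it (ctrl.grip_point_offset is the distance from the TCP to the grasp point, in m); z points along the fingers, y is the direction in which the jaws open and shut (so a half turn about z gives the same grasp; the last joint's range is limited). The gripper opens to 85 mm and grips with 20 to 120 N. Pads are 22 mm wide; open, the fingers measure 114 mm over their backs; the gripper's body (76 mm by 85 mm) begins 54 mm behind the grasp point. The pads swing forward as they close: fully open they stand 13 mm farther back than shut.
Start: joints at [1.07, 0.286, 1.577, -0, 1.279, -0.15], TCP at [0.232, 0.634, 0.231] pointing down, gripper open.
Joint ranges: [-2.77, 2.77], [-0.9, 2.22], [0.21, 2.48], [-1.53, 4.67], [0.24, 2.81], [-2.84, 2.84]. Speed limits (rad/s): [2.79, 2.79, 3.14, 3.14, 3.14, 3.14].

### API

Orientations are given as a unit quaternion [x, y, z, w].
In Python, from plant import telemetry, imaging, ticket, finder, ctrl gives the robot as it stands. The module is installed in compiled form; this text tells all that it offers.
- The arm moves only by the shell command python3 -m crank 'ROWS' [FORCE]. ROWS is JSON, a list of rows, each a list of 7 numbers: the shift along the tool's x, y, z scaled (see below), then the turn, a rotation vector about the tool's x, y, z scaled (see below), then the opening, from 0 (shut) to 1 (fully open). A call has 1 to 12 rows; each row is the pose to reach, as a shift and turn from the pose commanded when the call began, along the tool's axes at that moment; what a row does not reach only later rows make up. The controller multiplies each number of a shift by 0.15 m and each number of a turn by 90 degrees. A row lasts 1/10 s, in which the tool goes at most 50 mm and 8.59 degrees, less where a joint would pass 70% of its speed; a pose out of reach is approached as far as the arm can. A call with a number of a shift or a turn outside -1 to 1 is refused whole. A call with a gripper value outside its range is refused whole. The fingers move at their own pace and stop on an object; FORCE is the grip in N (left out, the last holds). Time passes only in rows, so rows that repeat a pose let the fingers close. It gives the time, the measured TCP pose, the force and the opening at its end, in the units of the state.
- telemetry.get_state(): the state, without advancing time (a new reading comes with each control period).
- imaging.read_camera(name): name is "side" or "top"; returns a dict with "pixels" (420x560x3 uint8, red, green, blue), "vfov" (degrees; the focal length in pixels is half the picture's height over the tangent of half this angle, whatever the lens; pixels are square), "cx", "cy" (the principal point, pixels), "distortion" ([k1, k2, p1, p2, k3] as OpenCV has them; the pictures are not rectified), "rvec" (rotation vector, rad) and "tvec" (3), from world to camera coordinates, as OpenCV has them. Camera axes: x right, y down, z forward; pixel columns grow to the right and rows downward; lengths in m; the calibration is good to about 2 mm. A picture is of the moment at which its call begins. There is no depth.
- ticket.sign_off(): hands the job in, once; it reports no verdict.
Trained networks look in a picture, given as the dict that the camera call returned (one of the last four; its "shot" number tells which), for a name from the list of things; names that differ only in an ending like _2 or _b are one class to them, and where a whole thing is asked for, a point or a joint stands for the part that bears it (a point fixed in the world has none). Each returns a list of dicts, best first, with "confidence" (0 to 1); they miss things now and then, are a little off and sometimes report something else, mostly with a low value. They report only what shows in the picture. A call takes as long as a camera call.
- finder.masks_of(label, picture): "pixels" (420x560 bool, what is visible of it) and "extent" ([left, top, right, bottom] in pixels, round what is visible of it).
- finder.pinpoint(label, picture): "location" ([row, column] in pixels: a listed point, or the origin of a listed thing).
The state is a dict: "time": time; "qpos": joint angles; "dq": joint speeds; "joint_efforts": joint torques, N m; "eef_pos": TCP position; "tcp_rot": TCP orientation; "contact_force": force on the tool from outside, world axes, zero at the start; "wrist_torque": the same for the moment, N m; "opening": opening from 0.0 (shut) to 1.0 (fully open).
Only numpy, scipy, OpenCV 4.12 (cv2) and the standard library are available. Lean on these libraries where they do the work, as an engineer would, in place of code of your own. Each camera call takes 0.05 s, during which the arm holds its last target.

## Working session

There is one attempt and no reset: what is moved stays moved. The work goes in short steps, Python scripts to look and compute and a shell command to move; the robot and the scene stay as the last step left them, time stands still between calls to the robot, and variables do not carry over. Pictures are saved under pics/ and viewed, and the job is handed in when it is done.

```bash
mkdir -p pics
cat > h.py <<'E'
import numpy as np, cv2
from plant import telemetry, imaging, ticket, finder, ctrl
from scipy.spatial.transform import Rotation as R
def cam(n,save=None):
    p=imaging.read_camera(n)
    if save: cv2.imwrite('pics/'+save,cv2.cvtColor(p['pixels'],cv2.COLOR_RGB2BGR))
    return p
def K(p):
    f=p['pixels'].shape[0]/2/np.tan(np.radians(p['vfov'])/2)
    return np.array([[f,0,p['cx']],[0,f,p['cy']],[0,0,1]])
def ray(p,rc):
    d=cv2.undistortPoints(np.array([[[rc[1],rc[0]]]],float),K(p),np.array(p['distortion'])).ravel()
    Rm=cv2.Rodrigues(np.array(p['rvec']))[0]; t=np.array(p['tvec']).ravel()
    v=Rm.T@np.array([d[0],d[1],1]); return -Rm.T@t, v/np.linalg.norm(v)
def atz(p,rc,z):
    o,v=ray(p,rc); return o+v*(z-o[2])/v[2]
def proj(p,X):
    q=cv2.projectPoints(np.array(X,float).reshape(-1,3),np.array(p['rvec']),np.array(p['tvec']),K(p),np.array(p['distortion']))[0].reshape(-1,2)
    return q[:,::-1]
E
python3 - <<'E'
from h import *
np.set_printoptions(precision=4,suppress=True)
s=telemetry.get_state(); print(s['time'],s['eef_pos'],s['tcp_rot'],s['opening'],ctrl.grip_point_offset,s['contact_force'])
zs=dict(air_meter=0,petcock_left_grip=.167,petcock_right_grip=.167,test_valve_top=.1855,bleed_valve_top=.1675,water_bottle=0,steel_dish=0)
for n in ('top','side'):
    p=cam(n,n+'0.png'); print(n,ray(p,(210,280)))
    for k,z in zs.items():
        for r in finder.pinpoint(k,p)[:2]: print(k,round(r['confidence'],2),np.array(r['location']),atz(p,r['location'],z))
E
```

```text
0.0 [0.2316 0.6333 0.23  ] [ 0.1745  0.9847 -0.0011 -0.0004] 0.9998274140845911 0.0187 [-0.3658 -0.6793 -0.3091]
top (array([0.2141, 0.1902, 1.4358]), array([ 0.1897, -0.0107, -0.9818]))
air_meter 0.74 [216.6 298.9] [0.4722 0.1174 0.    ]
petcock_left_grip 0.48 [198.8 263.6] [0.4893 0.2207 0.167 ]
petcock_right_grip 0.58 [201.2 344.3] [0.4858 0.0043 0.167 ]
test_valve_top 0.57 [218.4 314.7] [0.4347 0.0854 0.1855]
bleed_valve_top 0.57 [220.2 292.4] [0.4321 0.1432 0.1675]
water_bottle 0.74 [221.5 235.6] [0.4545 0.3077 0.    ]
steel_dish 0.57 [220.8 353.2] [ 0.4617 -0.0462  0.    ]
steel_dish 0.33 [193.5 307.8] [0.5439 0.0907 0.    ]
side (array([-0.0888, -0.7752,  1.1082]), array([ 0.3618,  0.6439, -0.6741]))
air_meter 0.69 [244.8 298.5] [0.4766 0.1195 0.    ]
air_meter 0.32 [168.1 236.2] [0.481  0.5565 0.    ]
petcock_left_grip 0.49 [182.6 287.9] [0.4957 0.2158 0.167 ]
petcock_left_grip 0.27 [203.3 281.6] [0.434  0.1457 0.167 ]
petcock_right_grip 0.67 [211.6 295.5] [0.4498 0.0966 0.167 ]
petcock_right_grip 0.55 [227.3 324.7] [0.485  0.0043 0.167 ]
test_valve_top 0.67 [212.8 294.7] [0.4349 0.0764 0.1855]
test_valve_top 0.55 [206.2 281.1] [0.4166 0.118  0.1855]
bleed_valve_top 0.59 [202.2 280.6] [0.4336 0.1507 0.1675]
water_bottle 0.84 [213.8 260. ] [0.4411 0.3002 0.    ]
steel_dish 0.85 [282.5 324. ] [ 0.4623 -0.0421  0.    ]
```

Run:
```python
import cv2
for n in('top','side'):
    i=cv2.imread(f'pics/{n}0.png')[150:300,200:400]; cv2.imwrite(f'pics/{n}0z.png',cv2.resize(i,None,fx=4,fy=4,interpolation=cv2.INTER_CUBIC))
```

```text
(no output)
```

View pics/top0z.png

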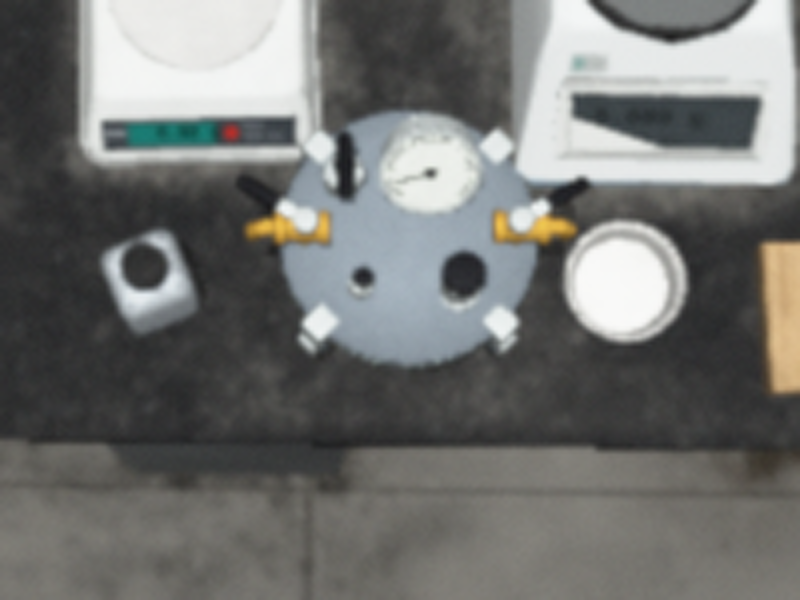

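View pics/side0z.png

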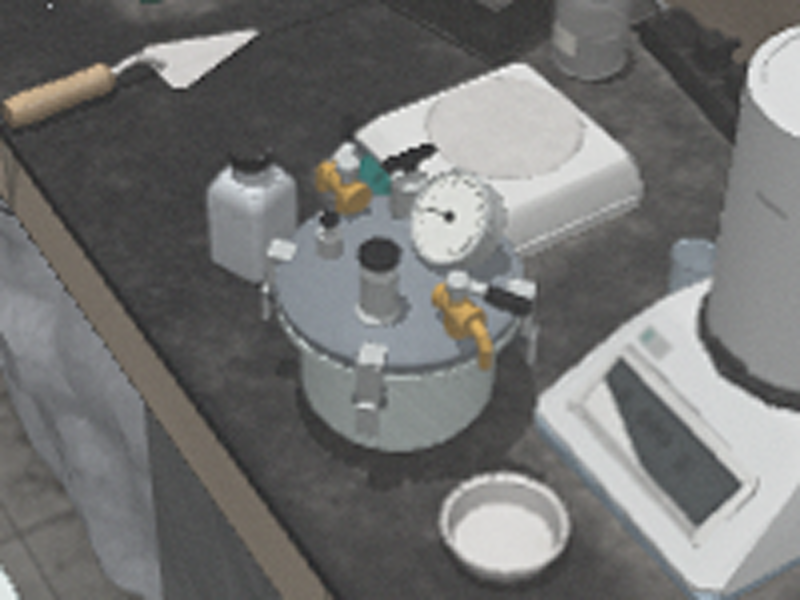

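View pics/top0.png

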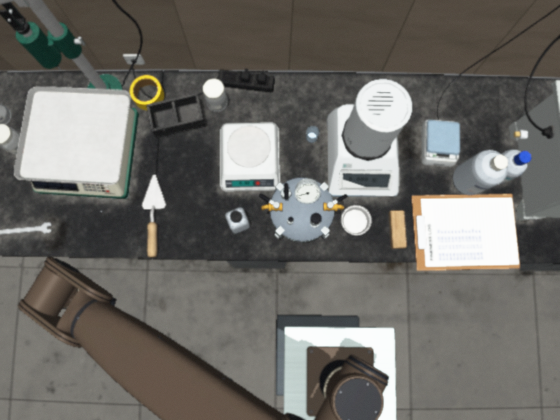

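```bash
cat > fit.py <<'E'
from h import *
from scipy.optimize import least_squares
np.set_printoptions(precision=4,suppress=True)
P={n:cam(n) for n in('top','side')}
def u(x,y): return ((y+.5)/4-.5+150,(x+.5)/4-.5+200)
obs=[('top',u(464,273),(-.038,-.032,.1855)),('top',u(363,277),(-.038,.034,.1675)),('top',u(303,217),(0,.072,.172)),('top',u(523,217),(0,-.072,.172)),
('side',u(379,254),(-.038,-.032,.1855)),('side',u(328,218),(-.038,.034,.1675)),('side',u(347,155),(0,.072,.172)),('side',u(457,280),(0,-.072,.172))]
def w(q,X):
    c,s=np.cos(q[2]),np.sin(q[2]); return np.array([q[0]+c*X[0]-s*X[1],q[1]+s*X[0]+c*X[1],X[2]])
def res(q): return np.concatenate([(proj(P[n],w(q,X))[0]-o) for n,o,X in obs])
f=least_squares(res,[.475,.115,0],x_scale=[.01,.01,.1],loss='soft_l1'); print(f.x); print(res(f.x).reshape(-1,2))
q=f.x
for nm,yy in (('test',(-.038,-.032,.1855)),('bleed',(-.038,.034,.1675)),('spL',(0,.072,.167)),('spR',(0,-.072,.167))): print(nm,w(q,yy))
for n,o in(('top',u(262,190)),('side',u(508,297)),('top',u(572,192))): 
    g=atz(P[n],o,.167); print(n,g)
    for yy in (.072,-.072):
        d=g-w(q,(0,yy,.167)); print(np.hypot(*d[:2]), np.arctan2(d[1],d[0])-q[2])
E
python3 fit.py
```

```text
[0.4744 0.1146 0.012 ]
[[-0.2403  0.306 ]
 [-0.1172  0.1561]
 [ 0.5038  0.8881]
 [ 0.6336 -0.0949]
 [-1.7976 -0.1943]
 [-1.6885  0.1521]
 [ 0.8843  0.0235]
 [-0.9364  0.026 ]]
test [0.4367 0.0822 0.1855]
bleed [0.4359 0.1482 0.1675]
spL [0.4735 0.1866 0.167 ]
spR [0.4752 0.0426 0.167 ]
top [0.494  0.2167 0.167 ]
0.03641835388166632 0.9622052754446639
0.175121730067326 1.4516210595339023
side [0.4968 0.0126 0.167 ]
0.17553408279790025 -1.4497919866803202
0.036933084949689436 -0.9597776206036996
top [0.4956 0.0087 0.167 ]
0.17931072665421854 -1.4591548020052265
0.03960225579543763 -1.0420629791344589
```

```bash
cat > st.py <<'E'
from h import *
import sys
np.set_printoptions(precision=4,suppress=True)
s=telemetry.get_state(); p=np.array(s['eef_pos']); Rm=R.from_quat(s['tcp_rot'])
print('t',s['time'],'p',p,'F',np.array(s['contact_force']),'op',round(s['opening'],3),'X',Rm.as_matrix()[:,0],'Z',Rm.as_matrix()[:,2])
if len(sys.argv)>3:
    print('shift units',Rm.as_matrix().T@(np.array([float(a) for a in sys.argv[1:4]])-p)/.15)
E
python3 -m crank '[[-0.2,-0.16,0,0,0,-0.06,0],[-0.5,-0.4,0,0,0,-0.14,0],[-0.8,-0.65,0,0,0,-0.2,0],[-1,-0.81,0,0,0,-0.23,0],[-1,-0.81,0,0,0,-0.23,0],[-1,-0.81,0,0,0,-0.23,0]]' 20; python3 st.py .467 .239 .23
```

```text
time: 1.5
eef_pos: [0.3318, 0.4674, 0.2317]
tcp_rot: [-0.004, 1.0, 0.0, 0.0]
contact_force: [-0.2, 0.3, 0.9]
opening: 0.002
t 1.5 p [0.3318 0.4674 0.2317] F [-0.2014  0.3206  0.8632] op 0.002 X [-1.     -0.0074 -0.0002] Z [ 0.0002  0.0008 -1.    ]
shift units [-0.8897 -1.5295  0.0103]
```

```bash
python3 -m crank '[[-0.2,-0.3,0,0,0,0,0],[-0.3,-0.55,0,0,0,0,0],[-0.45,-0.77,0,0,0,0,0],[-0.45,-0.77,0,0,0,0,0]]'; python3 -m crank '[[-0.2,-0.3,0,0,0,0,0],[-0.35,-0.6,0,0,0,0,0],[-0.44,-0.76,0,0,0,0,0],[-0.44,-0.76,0,0,0,0,0],[-0.44,-0.76,0,0,0,0,0]]'; python3 st.py .467 .239 .165
python3 - <<'E'
from h import *
for n in('top','side'):
    p=cam(n)
    i=cv2.cvtColor(p['pixels'],cv2.COLOR_RGB2BGR)[100:300,180:420]; cv2.imwrite(f'pics/{n}1.png',cv2.resize(i,None,fx=3,fy=3,interpolation=cv2.INTER_CUBIC))
E
```

```text
time: 1.9
eef_pos: [0.4014, 0.352, 0.2316]
tcp_rot: [-0.004, 1.0, -0.0, 0.001]
contact_force: [0.3, 0.9, 0.4]
opening: 0.003
time: 2.4
eef_pos: [0.4669, 0.2414, 0.2314]
tcp_rot: [-0.005, 1.0, 0.001, -0.0]
contact_force: [0.8, 0.1, -0.3]
opening: -0.0
t 2.4 p [0.4669 0.2414 0.2314] F [ 0.8094  0.1271 -0.302 ] op -0.0 X [-0.9999 -0.0105  0.0004] Z [-0.0004  0.001  -1.    ]
shift units [-0.001  -0.0164  0.4424]
```

View pics/side1.png

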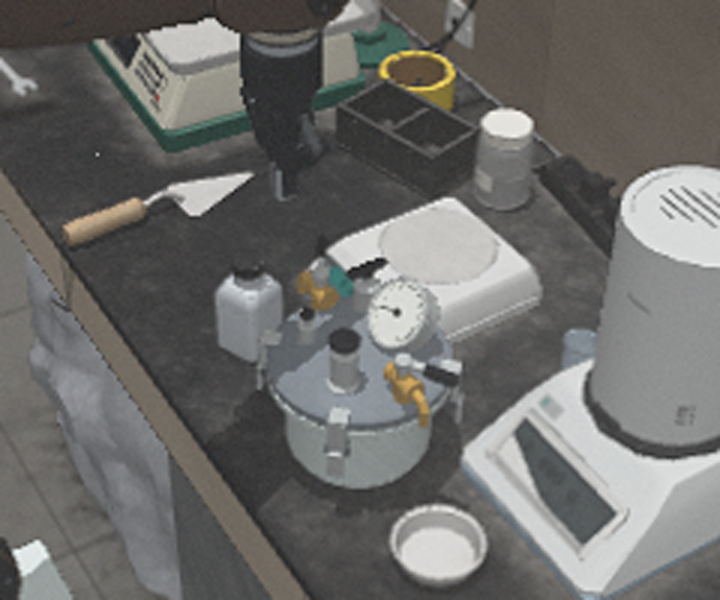

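View pics/top1.png

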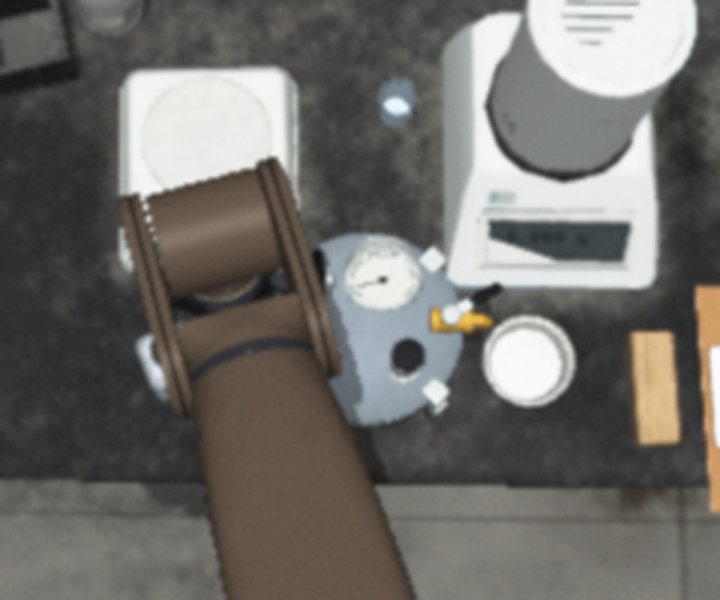

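Run:
```python
from h import *
p=cam('side'); s=telemetry.get_state(); r=proj(p,s['eef_pos'])[0]; print(r,(r[1]-180)*3,(r[0]-100)*3)
```

```text
[163.58139906 274.46859336] 283.40578007143546 190.74419718127913
```

```bash
python3 -m crank '[[0,-0.01,0.2,0,0,0,0],[0,-0.01,0.35,0,0,0,0],[0,-0.01,0.44,0,0,0,0],[0,-0.01,0.44,0,0,0,0]]'; python3 st.py .4816 .2389 .165; python3 -m crank '[[-0.04,0,0,0,0,0,0],[-0.08,0,0,0,0,0,0],[-0.10,0,0,0,0,0,0],[-0.13,-0.02,0,0,0,0,0],[-0.16,-0.05,0,0,0,0,0],[-0.2,-0.08,0,0,0,0,0],[-0.22,-0.12,0,0,0,0,0],[-0.24,-0.16,0,0,0,0,0],[-0.25,-0.19,0,0,0,0,0],[-0.25,-0.19,0,0,0,0,0]]'; python3 st.py .5045 .2071 .165
python3 - <<'E'
from h import *
for n in('top','side'):
    p=cam(n)
    i=cv2.cvtColor(p['pixels'],cv2.COLOR_RGB2BGR)[150:300,200:400]; cv2.imwrite(f'pics/{n}2.png',cv2.resize(i,None,fx=4,fy=4,interpolation=cv2.INTER_CUBIC))
E
```

```text
time: 2.95
eef_pos: [0.465, 0.2392, 0.163]
tcp_rot: [-0.006, 1.0, -0.001, -0.002]
contact_force: [-0.7, -0.6, -0.1]
opening: -0.0
t 2.95 p [0.465  0.2392 0.163 ] F [-0.655  -0.5795 -0.1047] op -0.0 X [-0.9999 -0.012   0.0047] Z [-0.0047 -0.0012 -1.    ]
shift units [-0.1104 -0.0031 -0.014 ]
time: 3.95
eef_pos: [0.505, 0.2096, 0.1654]
tcp_rot: [-0.005, 1.0, -0.0, -0.0]
contact_force: [0.1, -0.1, 0.2]
opening: 0.002
t 3.95 p [0.505  0.2096 0.1654] F [ 0.0761 -0.0634  0.207 ] op 0.002 X [-1.     -0.0096  0.    ] Z [-0.     -0.0006 -1.    ]
shift units [ 0.0035 -0.0169  0.0024]
```

View pics/side2.png

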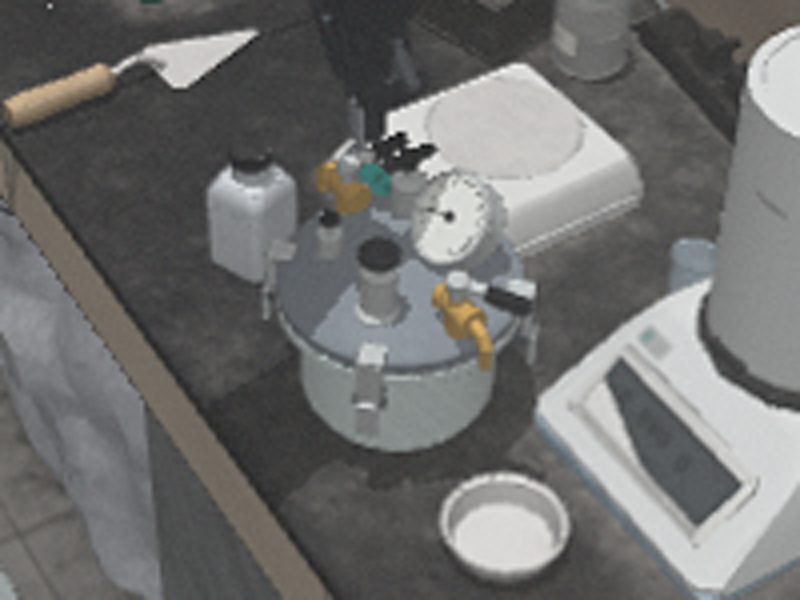

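```bash
python3 -m crank '[[0,-0.01,0,0,0,0,0],[0,-0.02,0,0,0,0,0],[0,-0.02,0,0,0,0,0]]'; python3 -m crank '[[0,-0.01,0,0,0,0,0],[0,-0.02,0,0,0,0,0],[0,-0.02,0,0,0,0,0]]';  python3 st.py .5045 .203 .165
```

```text
time: 4.35
eef_pos: [0.5045, 0.2076, 0.1652]
tcp_rot: [-0.005, 1.0, 0.0, -0.0]
contact_force: [0.4, 1.3, 0.1]
opening: -0.0
time: 4.65
eef_pos: [0.5047, 0.206, 0.1653]
tcp_rot: [-0.005, 1.0, 0.002, 0.0]
contact_force: [0.3, 6.0, -1.5]
opening: 0.0
t 4.65 p [0.5047 0.206  0.1653] F [ 0.3399  6.0333 -1.4587] op 0.0 X [-1.     -0.0097 -0.0004] Z [ 0.0003  0.004  -1.    ]
shift units [ 0.0017 -0.0201  0.0022]
```

```bash
python3 -m crank '[[0,0.05,0,0,0,0,0],[0,0.15,0,0,0,0,0],[0,0.15,-0.2,0,0,0,0],[0,0.15,-0.4,0,0,0,0],[0,0.15,-0.57,0,0,0,0],[0.1,-0.1,-0.57,0,0,0,0],[0.2,-0.4,-0.57,0,0,0,0],[0.24,-0.7,-0.57,0,0,0,0],[0.24,-0.7,-0.57,0,0,0,0],[0.24,-0.7,-0.57,0,0,0,0]]'; python3 st.py .468 -.01 .25
python3 - <<'E'
from h import *
for n in('side',):
    p=cam(n)
    i=cv2.cvtColor(p['pixels'],cv2.COLOR_RGB2BGR)[150:300,200:400]; cv2.imwrite(f'pics/{n}3.png',cv2.resize(i,None,fx=4,fy=4,interpolation=cv2.INTER_CUBIC))
E
```

```text
time: 5.65
eef_pos: [0.47, 0.0989, 0.2511]
tcp_rot: [-0.004, 1.0, 0.0, 0.0]
contact_force: [-0.8, -0.7, -0.2]
opening: 0.001
t 5.65 p [0.47   0.0989 0.2511] F [-0.7724 -0.7082 -0.2125] op 0.001 X [-1.     -0.0086 -0.0005] Z [ 0.0005  0.     -1.    ]
shift units [ 0.0199 -0.7258  0.0075]
```

View pics/side3.png

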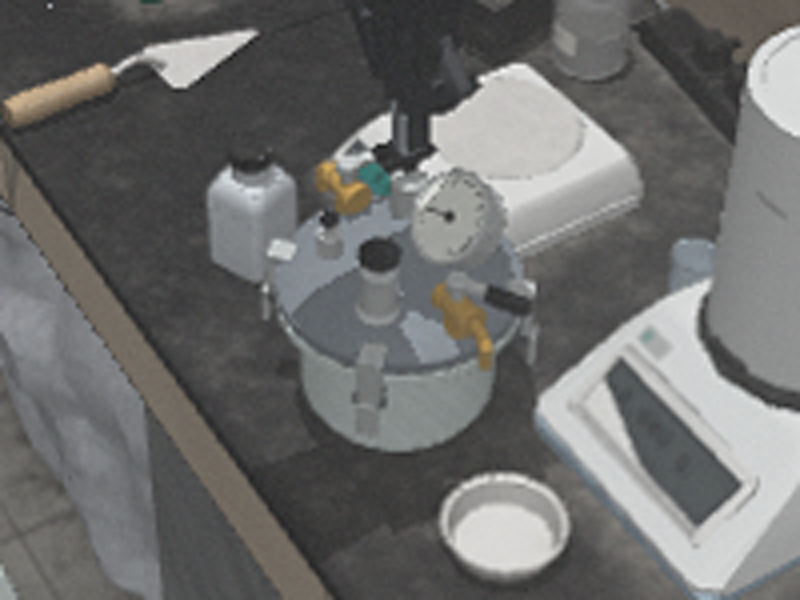

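```bash
python3 -m crank '[[0.02,-0.2,0,0,0,0,0],[0.02,-0.45,0,0,0,0,0],[0.02,-0.73,0,0,0,0,0],[0.02,-0.73,0,0,0,0,0],[0.02,-0.73,0.2,0,0,0,0],[0.02,-0.73,0.4,0,0,0,0],[0.02,-0.73,0.57,0,0,0,0],[0.02,-0.73,0.57,0,0,0,0],[0.02,-0.73,0.57,0,0,0,0]]'; python3 st.py .5062 .0231 .165
python3 - <<'E'
from h import *
for n in('side',):
    p=cam(n)
    i=cv2.cvtColor(p['pixels'],cv2.COLOR_RGB2BGR)[150:300,200:400]; cv2.imwrite(f'pics/{n}4.png',cv2.resize(i,None,fx=4,fy=4,interpolation=cv2.INTER_CUBIC))
E
```

```text
time: 6.6
eef_pos: [0.4684, -0.0091, 0.1655]
tcp_rot: [-0.006, 1.0, 0.0, -0.0]
contact_force: [0.1, -0.2, 0.7]
opening: -0.0
t 6.6 p [ 0.4684 -0.0091  0.1655] F [ 0.1409 -0.2125  0.7414] op -0.0 X [-0.9999 -0.0125  0.0007] Z [-0.0007  0.0004 -1.    ]
shift units [-0.2548  0.2113  0.0034]
```

View pics/side4.png

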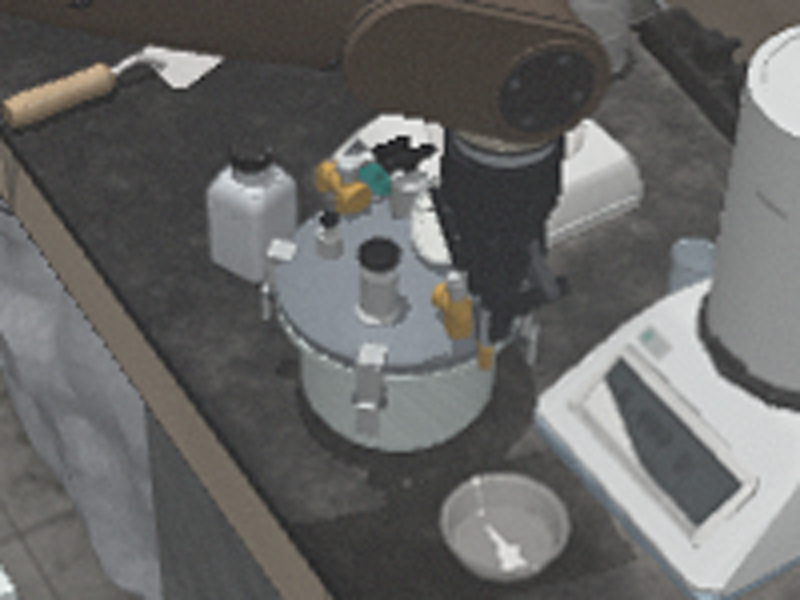

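```bash
python3 -m crank '[[-0.04,0,0,0,0,0,0],[-0.07,0,0,0,0,0,0],[-0.10,0.0,0,0,0,0,0],[-0.13,0.02,0,0,0,0,0],[-0.16,0.05,0,0,0,0,0],[-0.2,0.08,0,0,0,0,0],[-0.22,0.12,0,0,0,0,0],[-0.24,0.16,0,0,0,0,0],[-0.255,0.19,0,0,0,0,0],[-0.255,0.2,0,0,0,0,0],[-0.255,0.2,0,0,0,0,0]]'; python3 -m crank '[[0,0.01,0,0,0,0,0],[0,0.02,0,0,0,0,0],[0,0.02,0,0,0,0,0]]'; python3 st.py .5062 .0231 .165
```

```text
time: 7.75
eef_pos: [0.5059, 0.0205, 0.1653]
tcp_rot: [-0.005, 1.0, 0.0, -0.0]
contact_force: [0.0, -0.2, -0.1]
opening: 0.001
time: 8.05
eef_pos: [0.5059, 0.0231, 0.1654]
tcp_rot: [-0.005, 1.0, 0.0, 0.0]
contact_force: [0.6, -0.6, 0.3]
opening: -0.001
t 8.05 p [0.5059 0.0231 0.1654] F [ 0.5876 -0.5534  0.2796] op -0.001 X [-0.9999 -0.0104 -0.0001] Z [ 0.0001  0.     -1.    ]
shift units [-0.0019  0.      0.0024]
```

```bash
python3 -m crank '[[0,0.01,0,0,0,0,0],[0,0.02,0,0,0,0,0],[0,0.02,0,0,0,0,0]]';python3 -m crank '[[0,0.005,0,0,0,0,0],[0,0.01,0,0,0,0,0]]'; python3 st.py .5062 .0231 .165
```

```text
time: 8.35
eef_pos: [0.506, 0.0262, 0.1654]
tcp_rot: [-0.005, 1.0, 0.0, 0.0]
contact_force: [0.4, -0.3, 1.3]
opening: -0.0
time: 8.55
eef_pos: [0.506, 0.0275, 0.1654]
tcp_rot: [-0.005, 1.0, -0.0, 0.0]
contact_force: [2.5, -2.6, 0.7]
opening: -0.002
t 8.55 p [0.506  0.0275 0.1654] F [ 2.4632 -2.5806  0.669 ] op -0.002 X [-0.9999 -0.0105 -0.0003] Z [ 0.0003 -0.0004 -1.    ]
shift units [-0.0009 -0.029   0.0026]
```

```bash
python3 -m crank '[[0,0.005,0,0,0,0,0],[0,0.01,0,0,0,0,0],[0,0.01,0,0,0,0,0]]'; python3 st.py
python3 - <<'E'
from h import *
for n in('side',):
    p=cam(n)
    i=cv2.cvtColor(p['pixels'],cv2.COLOR_RGB2BGR)[150:300,200:400]; cv2.imwrite(f'pics/{n}5.png',cv2.resize(i,None,fx=4,fy=4,interpolation=cv2.INTER_CUBIC))
E
```

```text
time: 8.85
eef_pos: [0.5061, 0.0278, 0.1654]
tcp_rot: [-0.006, 1.0, -0.002, 0.0]
contact_force: [1.3, -6.0, -0.3]
opening: -0.0
t 8.85 p [0.5061 0.0278 0.1654] F [ 1.2569 -5.9792 -0.3418] op -0.0 X [-0.9999 -0.0112 -0.0003] Z [ 0.0004 -0.0034 -1.    ]
```

View pics/side5.png

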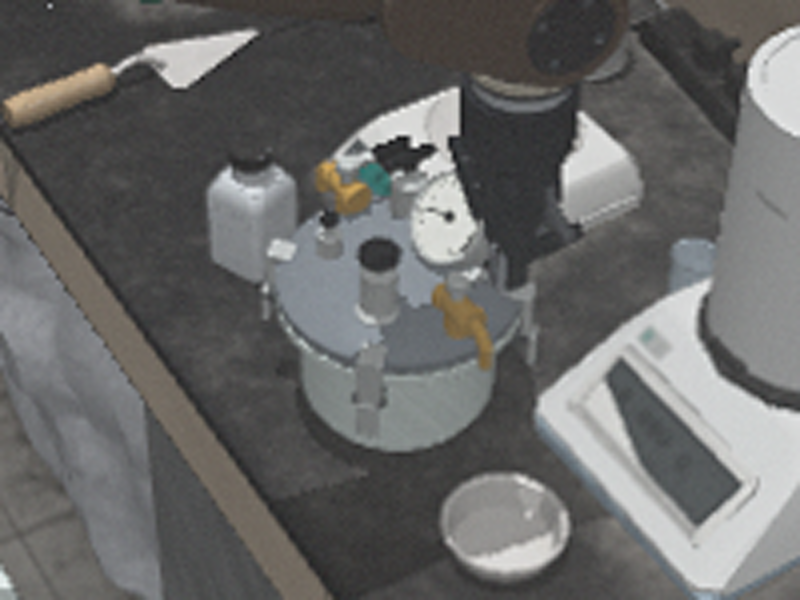

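```bash
python3 -m crank '[[0,-0.05,0,0,0,0,0],[0,-0.15,0,0,0,0,0],[0,-0.15,-0.2,0,0,0,0],[0,-0.15,-0.4,0,0,0,0],[0,-0.15,-0.57,0,0,0,0],[0.1,-0.4,-0.57,0,0,0,0],[0.2,-0.7,-0.57,0,0,0,0],[0.2,-0.95,-0.57,0,0,0,0],[0.2,-0.95,-0.57,0,0,0,0],[0.2,-0.95,-0.57,0,0,0,0]]'; python3 st.py .437 .084 .21
python3 - <<'E'
from h import *
for n in('side','top'):
    p=cam(n)
    i=cv2.cvtColor(p['pixels'],cv2.COLOR_RGB2BGR)[150:300,200:400]; cv2.imwrite(f'pics/{n}6.png',cv2.resize(i,None,fx=4,fy=4,interpolation=cv2.INTER_CUBIC))
E
```

```text
time: 9.9
eef_pos: [0.477, -0.1145, 0.2505]
tcp_rot: [-0.004, 1.0, 0.001, -0.0]
contact_force: [-0.4, -0.1, -0.0]
opening: -0.003
t 9.9 p [ 0.477  -0.1145  0.2505] F [-0.3604 -0.1386 -0.0097] op -0.003 X [-1.     -0.0079  0.0007] Z [-0.0007  0.0015 -1.    ]
shift units [0.2557 1.3252 0.2723]
```

View pics/side6.png

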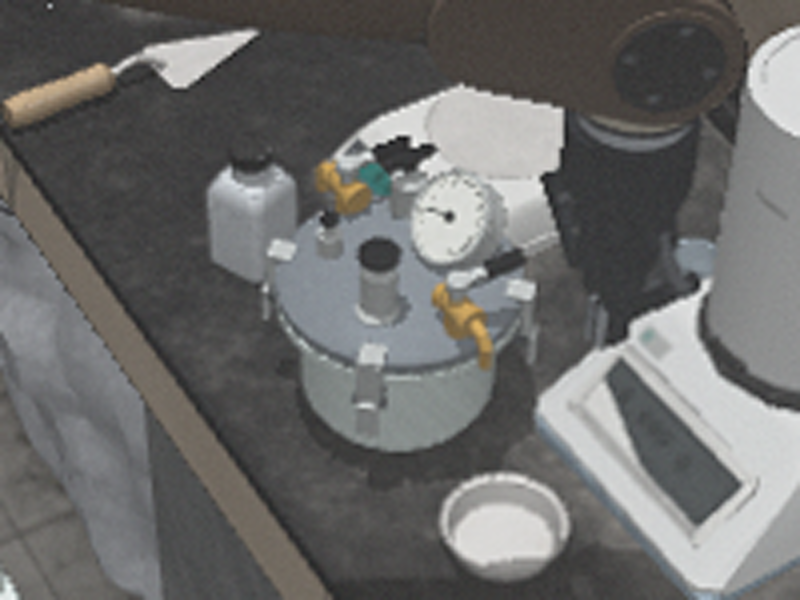

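View pics/top6.png

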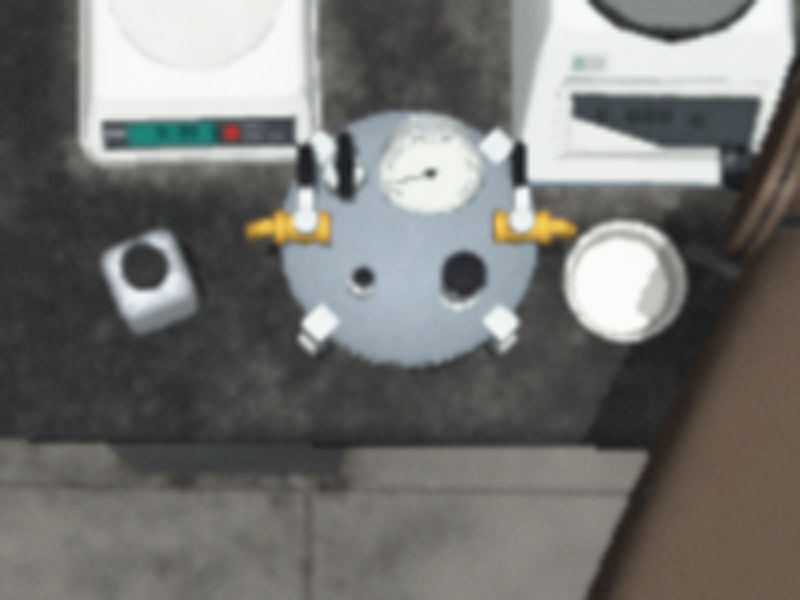

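```bash
python3 -m crank '[[0.06,0.3,0,0,0,0,0],[0.15,0.6,0,0,0,0,0],[0.26,0.9,0,0,0,0,0],[0.26,0.9,0,0,0,0,0],[0.26,0.9,0,0,0,0,0]]'; python3 -m crank '[[0,0.2,0,0,0,0,0],[0,0.43,0,0,0,0,0],[0,0.43,0.15,0,0,0,0],[0,0.43,0.28,0,0,0,0],[0,0.43,0.36,0,0,0,0],[0,0.43,0.36,0,0,0,0]]'; python3 st.py .437 .084 .1785
python3 - <<'E'
from h import *
for n in('side',):
    p=cam(n)
    i=cv2.cvtColor(p['pixels'],cv2.COLOR_RGB2BGR)[150:300,200:400]; cv2.imwrite(f'pics/{n}7.png',cv2.resize(i,None,fx=4,fy=4,interpolation=cv2.INTER_CUBIC))
E
```

```text
time: 10.5
eef_pos: [0.4366, 0.0226, 0.2509]
tcp_rot: [-0.007, 1.0, -0.0, 0.0]
contact_force: [1.0, 0.4, 0.3]
opening: 0.002
time: 11.1
eef_pos: [0.4354, 0.0848, 0.1947]
tcp_rot: [-0.005, 1.0, 0.0, -0.002]
contact_force: [0.0, -0.4, 0.0]
opening: -0.001
t 11.1 p [0.4354 0.0848 0.1947] F [ 0.0078 -0.3661  0.0321] op -0.001 X [-0.9999 -0.0095  0.0044] Z [-0.0044  0.0001 -1.    ]
shift units [-0.011  -0.0053  0.1083]
```

View pics/side7.png

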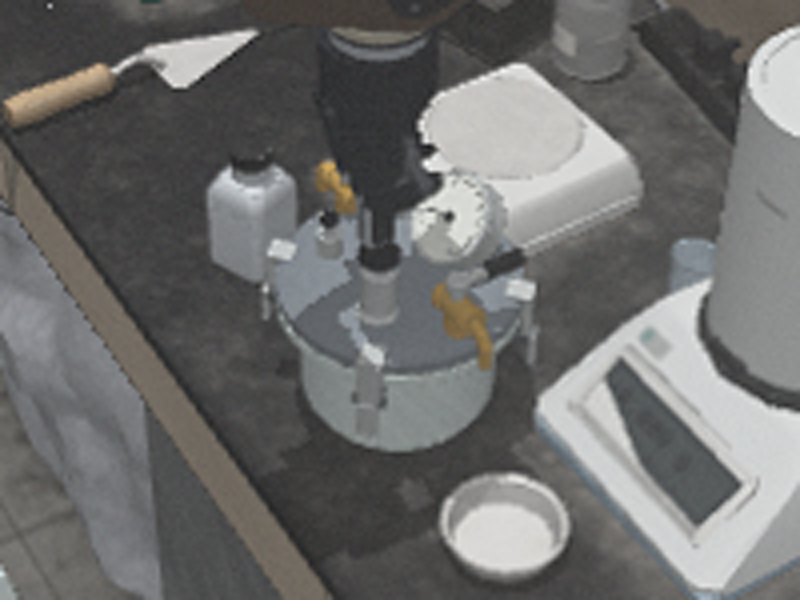

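```bash
python3 -m crank '[[-0.01,0,0.03,0,0,0,0],[-0.01,0,0.05,0,0,0,0],[-0.01,0,0.06,0,0,0,0],[-0.01,0,0.07,0,0,0,0],[-0.01,0,0.08,0,0,0,0],[-0.01,0,0.09,0,0,0,0],[-0.01,0,0.095,0,0,0,0],[-0.01,0,0.1,0,0,0,0],[-0.01,0,0.1,0,0,0,0]]'; python3 st.py .437 .084 .1785
```

```text
time: 12.05
eef_pos: [0.438, 0.0853, 0.1822]
tcp_rot: [-0.005, 1.0, -0.0, 0.0]
contact_force: [-0.7, 0.4, 4.3]
opening: -0.0
t 12.05 p [0.438  0.0853 0.1822] F [-0.6699  0.3806  4.3184] op -0.0 X [-0.9999 -0.0106 -0.0006] Z [ 0.0006 -0.0002 -1.    ]
shift units [ 0.0068 -0.0086  0.0247]
```

```bash
python3 -m crank '[[0,0,0.01,0,0,0,0],[0,0,0.02,0,0,0,0],[0,0,0.025,0,0,0,0],[0,0,0.03,0,0,0,0],[0,0,0.03,0,0,0,0]]'; python3 -m crank '[[0,0,0.005,0,0,0,0],[0,0,0.01,0,0,0,0],[0,0,0.01,0,0,0,0]]'
```

```text
time: 12.55
eef_pos: [0.4381, 0.0853, 0.1782]
tcp_rot: [-0.005, 1.0, -0.0, 0.0]
contact_force: [-3.0, -0.6, 8.7]
opening: -0.003
time: 12.85
eef_pos: [0.4381, 0.0853, 0.1781]
tcp_rot: [-0.005, 1.0, -0.0, -0.0]
contact_force: [-6.7, -2.1, 13.3]
opening: -0.003
```

```bash
python3 -m crank '[[0,0,-0.004,0,0,0,0],[0,0,-0.004,0,0,0,0],[0,0,-0.004,0,0,0,0],[0,0,-0.004,0,0,0,0],[0,0,-0.004,0,0,0,0],[0,0,-0.004,0,0,0,0],[0,0,-0.004,0,0,0,0]]'; python3 -m crank '[[0,0,0,0,0,0,0],[0,0,0,0,0,0,0],[0,0,0,0,0,0,0],[0,0,0,0,0,0,0],[0,0,0,0,0,0,0],[0,0,0,0,0,0,0],[0,0,0,0,0,0,0],[0,0,0,0,0,0,0]]'
```

```text
time: 13.55
eef_pos: [0.4381, 0.0853, 0.1781]
tcp_rot: [-0.005, 1.0, -0.0, 0.0]
contact_force: [-4.8, -0.4, 10.8]
opening: 0.004
time: 14.35
eef_pos: [0.4381, 0.0853, 0.1781]
tcp_rot: [-0.005, 1.0, -0.0, 0.0]
contact_force: [-4.6, -0.7, 11.7]
opening: -0.004
```

Held fully down about 1.8 s. Releasing and drawing away.

```bash
python3 -m crank '[[0,0,-0.02,0,0,0,0],[0,0,-0.05,0,0,0,0],[0,0,-0.1,0,0,0,0],[0,0,-0.3,0,0,0,0],[0,0,-0.5,0,0,0,0],[0,0,-0.6,0,0,0,0],[-0.05,-0.3,-0.6,0,0,0,0],[-0.15,-0.6,-0.6,0,0,0,0],[-0.2,-0.9,-0.6,0,0,0,0],[-0.2,-0.95,-0.6,0,0,0,0]]';python3 -m crank '[[0,-0.2,0,0,0,0,0],[0,-0.4,0,0,0,0,0],[0,-0.4,0,0,0,0,0],[0,-0.4,0,0,0,0,0]]'; python3 st.py
python3 - <<'E'
from h import *
for n in('side','top'):
    p=cam(n)
    i=cv2.cvtColor(p['pixels'],cv2.COLOR_RGB2BGR)[150:300,200:400]; cv2.imwrite(f'pics/{n}8.png',cv2.resize(i,None,fx=4,fy=4,interpolation=cv2.INTER_CUBIC))
    a=cv2.imread(f'pics/{n}6.png').astype(int); b=cv2.imread(f'pics/{n}8.png').astype(int)
    d=abs(a-b).max(2)[100:480,230:550]; print(n,(d>40).sum())
E
```

```text
time: 15.35
eef_pos: [0.4695, -0.0603, 0.2654]
tcp_rot: [-0.003, 1.0, -0.0, -0.001]
contact_force: [0.0, 0.4, 0.0]
opening: -0.001
time: 15.75
eef_pos: [0.4695, -0.1165, 0.2655]
tcp_rot: [-0.005, 1.0, 0.001, -0.001]
contact_force: [-0.8, -0.2, 0.1]
opening: 0.002
t 15.75 p [ 0.4695 -0.1165  0.2655] F [-0.8201 -0.1593  0.1277] op 0.002 X [-1.     -0.0094  0.0014] Z [-0.0014  0.0015 -1.    ]
side 480
top 0
```

View pics/side8.png

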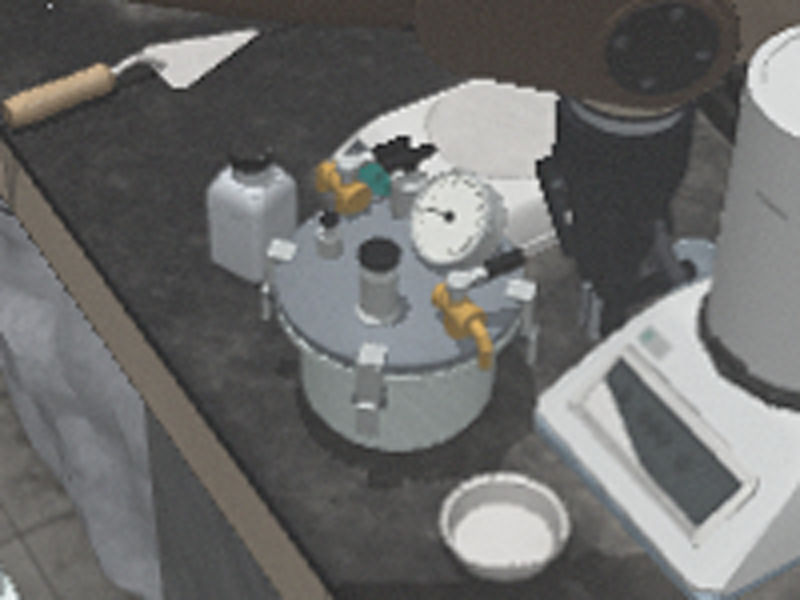

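View pics/top8.png

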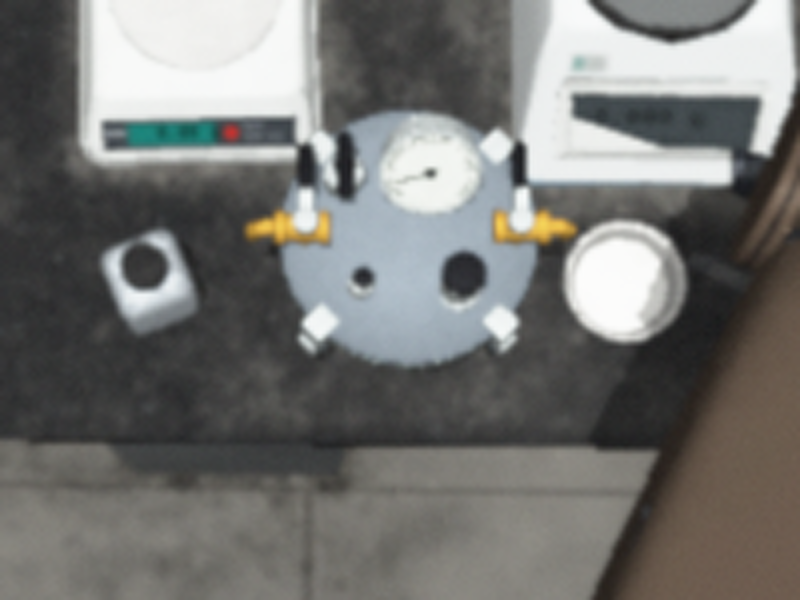

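Both levers point straight back, the test cap is up again at (379,255), the meter is unmoved, and the arm is clear.

```bash
python3 -c "
from plant import ticket; print(ticket.sign_off())"
```

```text
the job is handed in; nothing more can be done
None
```

I shut both petcocks, left first and then right, with the closed fingertips. I pushed each lever until about 6 N showed it was against its stop. I then pressed the test button down to its stop, held it there about 1.8 s, let it spring back and drew away. The job was handed in at about 15.8 s of the 64 s allowed.

- **Levers and button:** in the last pictures both levers point straight back and the test button is up. On the stop the fingertip was at a height of 0.178 m, with a push of 11–13 N against the 6 N needed. That push came with up to 7 N sideways.
- **Meter and surroundings:** the top view of the lid showed no change across the button press. By eye, the meter, bottle and dish stand where they were at the start. The side view did show some changed pixels in the same comparison; I put those down to the arm in that view and did not trace them. I did not go near the bleed button, gauge or pump.
- **Disagreement:** the petcock stops put the meter about 2 mm further left than my camera fit. I aimed the button press using the corrected position.

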